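# Knock a jammed heat sink out of its soldering nest

## Task

The finned heat sink has jammed under the jaws of the soldering nest: take the wooden block and knock it along the nest from its rear end until it is clear of the jaws, without touching the heat sink with the fingers while it is still under them and without sending it flying. Lay the block back down on the bench, lift the heat sink out and set it down gently, fins up, in the free half of the metal tray beside the other one. Leave everything else on the bench where it is.

Things in the scene. Friction and masses are not known exactly. Their poses are not given: they have to be found in the camera images.
- heatsink: The jammed finned aluminium heat sink, about 0.4 kg, 45 mm high: base plate 120 x 80 x 5 mm carrying 8 upright fins. 15 mm of bare base is left along each long side; at the front end a 24 mm apron carries three flat black transistors. Origin: centre of the base's underside; x along its length to the apron end, z up.
- heatsink_fins (a point): Middle of its fin pack (block of fins 96 long in x, 50 wide in y, 40 high, standing on the base plate), 12 mm behind and 25 mm above the heat sink's origin. Strong enough to be gripped across the 50 mm from above, anywhere above the base plate.
- heatsink_tail (a point): Middle of its rear end face (x = -60, z = 25 mm in the heat sink's frame), where fins and base plate end flush: the face to knock.
- nest: Soldering nest, fixed: brown plate 208 x 124 x 12 mm (x -100 to 108 mm). Origin on the bench under it; x points the way the heat sink slides out, z up. The heat sink lies flat on the plate, x along the nest's x, centred in y, its origin first at nest x -30 to -22 mm; it is clear of the jaws beyond x = 25 mm. Ahead of the jaws, to x = 106 mm, there are only low guides flush with the top of its base.
- nest_jaws (a point): Midway between the two dark steel jaws, at nest x = -55 mm on the plate's top. Each is 40 mm long (x -75 to -35 mm); their lips, 26 mm above the bench, cover the base's edges and leave 68 mm free between them (outside 112 mm). A sprung pad in the -y jaw nips the base: sliding it takes about 10 to 20 N. Behind them two stop pins at x = -94, y = +-30 mm, 17 mm above the bench.
- block: Plain beech block for knocking, 120 x 36 x 50 mm, 0.15 kg, standing on a 36 mm wide long face. Origin: centre of its underside; x along its length, y across the 36 mm, z up. Symmetrical end for end.
- block_center (a point): Centre of the block, 25 mm above its underside as it stands.
- tray: Open galvanised tray, fixed to the bench, 240 (x) x 160 (y) x 45 mm high, wall and floor 4 mm. Origin: centre of its underside, z up. The heat sinks lie across it, their length along the tray's y; its +x half already holds one, its -x half is free.
- spare: Another heat sink of the same kind, already in the tray's +x half, origin and axes as for the jammed one. Bystander.
- spool: Bystander: grey spool standing on end, 60 mm across, 52 mm high. Origin at the centre of its underside.
- jar: Bystander: brown jar, 42 mm across, 68 mm high, beside the nest. Origin at the centre of its underside.
- rack: Bystander: wooden rack with four vials, 160 x 44 mm, 66 mm high, along one side of the nest. Origin at the centre of its underside, x along its length.
- dish: Bystander: shallow dark dish, 90 mm across, 18 mm high. Origin at the centre of its underside.
- driver: Bystander: wooden-handled screwdriver lying on the bench, 190 mm long.
- tweezers: Bystander: steel tweezers lying on the bench, 130 mm long.
There are look-alikes about, which are no part of the job. Leave any blue look-alike of the block alone.

How it is judged:
By the outcome, as a careful person would: the job done as asked, in the order asked, and still so for the second after the job is handed in, with the robot touching nothing.
It also fails if it takes over 70 s, if anything falls off the work surface, if the arm or the gripper's body presses on something with over 40 N, if the wrist force passes 120 N, or if a joint passes its speed limit or range.

## Robot

A 6-joint arm with a two-finger parallel gripper is mounted at the origin on the work surface. World frame = base frame: x ahead of the robot, y to its left, z up, the work surface at z = 0. Lengths are in mm, angles in rad, forces in N, time in s.
With the tool pointing down it reaches from about 350 to 775 mm from the base axis. Payload 7.3 kg.
Tool frame: the origin (TCP) lies at the very end of the fingers, on their centre line; the grasp point (between the pads) lies 19 mm behind it; z points along the fingers, y is the direction in which the jaws open and shut (so a half turn about z gives the same grasp; the last joint's range is limited). The gripper opens to 92 mm and grips with 3 to 60 N. Pads are 19 mm wide; open, the fingers measure 130 mm over their backs; the gripper's body (75 mm by 190 mm) begins 47 mm behind the grasp point.
Start: joints at [-1.487, 0.342, 1.524, -0, 1.275, -0.146], TCP at [119.607, -511.213, 226.741] pointing down, gripper open.
Joint ranges: [-2.53, 2.53], [-0.77, 2.02], [0.04, 2.7], [-1, 4.14], [0.28, 2.66], [-3.11, 3.11]. Speed limits (rad/s): [2.57, 2.57, 3.14, 3.14, 3.14, 3.14].

## Interface

Orientations are given as [roll, pitch, yaw] about the fixed x, y, z axes, in that order (R = Rz(yaw) Ry(pitch) Rx(roll)).
In Python, from plant import bot gives the robot as it stands.
- The arm moves only by the tool arm_command, never from a script. Its argument "targets" is a list of rows, each an object of numbers: "x", "y", "z": the shift along the world's x, y, z in cm; "roll": the turn about the world's z in rad. In form: [{"x": .., "y": .., "z": .., "roll": ..}, ...]. A call has 1 to 8 rows; each row is the pose to reach, as a shift and turn from the pose commanded when the call began; what a row does not reach only later rows make up. A row lasts 1/12 s, in which the tool goes at most 41.7 mm and 7.16 degrees, less where a joint would pass 70% of its speed; a pose out of reach is approached as far as the arm can. A call with a gripper value outside its range is refused whole. "fingers" is the opening, from 0 (shut) to 1 (fully open), set as the call begins (left out, the last holds). The fingers move at their own pace and stop on an object; the grip force is fixed at half the most. Time passes only in rows, so rows that repeat a pose let the fingers close. It gives the time, the measured TCP pose, the force and the opening at its end, in the units of the state.
- bot.get_obs(): the state, without advancing time (a new reading comes with each control period).
- bot.capture(name): name is "scene" or "top" or "wrist"; returns a dict with "img" (400x640x3 uint8, blue, green, red), "fx", "fy", "cx", "cy" (pixels), "position" and "rotation" of the camera in the world; the wrist camera has in their place "hand_eye" (4x4, takes a point from camera to tool coordinates, whose origin is the TCP and whose axes are the flange's). Camera axes: x right, y down, z forward; pixel columns grow to the right and rows downward; lengths in mm; the calibration is good to about 2 mm. A picture is of the moment at which its call begins: read the wrist's pose just before it. There is no depth.
- bot.close_job(): hands the job in, once; it reports no verdict.
The state is a dict: "time": time; "joint_positions": joint angles; "dq": joint speeds; "tau": joint torques, N m; "tool_pos": TCP position; "tcp_rot": TCP orientation; "contact_force": force on the tool from outside, world axes, zero at the start; "moment": the same for the moment, N m; "grip_width": finger opening in mm.
Only numpy, scipy, OpenCV 4.12 (cv2) and the standard library are available. Lean on these libraries where they do the work, as an engineer would, in place of code of your own. Each camera call takes 0.05 s, during which the arm holds its last target.

## Working session

There is one attempt and no reset: what is moved stays moved. The work goes in short steps, Python scripts to look and compute and a tool call to move; the robot and the scene stay as the last step left them, time stands still between calls to the robot, and variables do not carry over. Pictures are saved under pics/ and viewed, and the job is handed in when it is done.

Besides the shell and the picture viewer there is one more tool, called after "Call:" by a JSON object that holds its "method" and its "body", one argument or row to a line. arm_command: Moves the arm, as the interface text tells. Its arguments: {"type":"object","properties":{"targets":{"type":"array","items":{"type":"object","properties":{"x":{"type":"number"},"y":{"type":"number"},"z":{"type":"number"},"roll":{"type":"number"}}}},"fingers":{"type":"number"}},"required":["targets"]}

```bash
ls; mkdir -p pics; cat > h.py <<'E'
import numpy as np, cv2, pickle
from plant import bot
def cap(n,tag):
    c=bot.capture(n); cv2.imwrite(f'pics/{tag}.png',c['img']); pickle.dump(c,open(f'pics/{tag}.pkl','wb')); return c
def ld(tag): return pickle.load(open(f'pics/{tag}.pkl','rb'))
def ray(c,u,v,z):
    d=np.array(c['rotation'])@np.array([(u-c['cx'])/c['fx'],(v-c['cy'])/c['fy'],1]); p=np.array(c['position'])
    return p+d*(z-p[2])/d[2]
def proj(c,P):
    q=np.array(c['rotation']).T@(np.array(P)-np.array(c['position'])); return np.array([c['fx']*q[0]/q[2]+c['cx'],c['fy']*q[1]/q[2]+c['cy']])
def crop(c,u0,v0,u1,v1,s,tag):
    cv2.imwrite(f'pics/{tag}.png',cv2.resize(c['img'][v0:v1,u0:u1],None,fx=s,fy=s,interpolation=cv2.INTER_CUBIC))
E
python3 - <<'E'
from h import *
for n in('scene','top'):
    c=cap(n,n+'0'); print(n,c['fx'],c['cx'],c['cy'],np.round(c['position']),np.round(c['rotation'],3).tolist())
print(bot.get_obs())
E
```

```text
pics
scene 411.6410745937005 321.1456339743926 200.82079420320753 [1217.   29.  865.] [-2.485, 0.007, 1.532]
top 367.73164759471706 321.9468410741679 195.56551837651688 [ 383.   71. 1054.] [-2.929, 0.001, -1.701]
{'time': 0.1, 'joint_positions': array([-1.48696663e+00,  3.42608034e-01,  1.52491412e+00, -3.02196574e-05,
        1.27542207e+00, -1.45996878e-01]), 'dq': array([ 0.00108887, -0.00246704, -0.00152784, -0.00128763, -0.0004967 ,
        0.00020674]), 'tau': array([ 1.41722463e-03, -4.32007205e+01, -2.44691616e+01,  7.18729338e-02,
        5.26969868e-02, -5.77255628e-05]), 'tool_pos': array([ 119.58258466, -510.82120064,  226.14040763]), 'tcp_rot': array([-3.14025126e+00, -1.68033116e-04,  2.29835276e-01]), 'contact_force': array([-0.50563712,  0.11010214, -0.09410814]), 'moment': array([-0.02937287, -0.04978925,  0.01221636]), 'grip_width': 91.7085582267824}
```

```bash
sed -i "s/^def ray/from scipy.spatial.transform import Rotation as Ro\ndef RR(c): return Ro.from_euler('xyz',c['rotation']).as_matrix()\ndef ray/; s/np.array(c\['rotation'\])/RR(c)/g" h.py; python3 - <<'E'
from h import *
for n in('scene','top'):
    c=ld(n+'0'); print(n,[proj(c,p).round() for p in ([500,0,0],[500,300,0],[120,-511,226])])
E
```

```text
scene [array([303., 186.]), array([412., 183.]), array([117.,  38.])]
top [array([342., 230.]), array([237., 244.]), array([614., 366.])]
```

View pics/scene0.png

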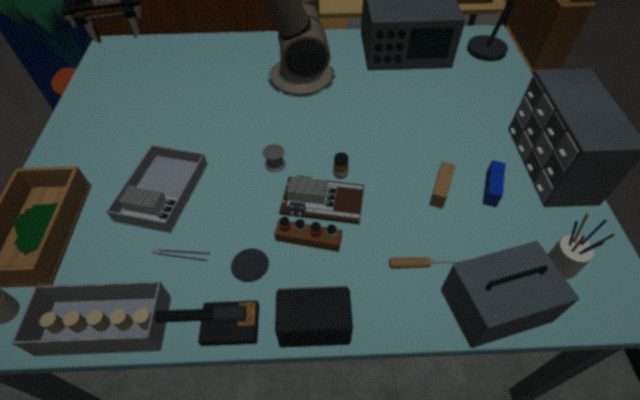

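View pics/top0.png

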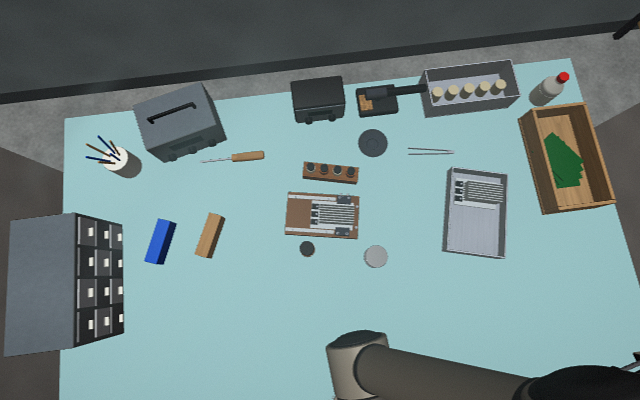

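```bash
python3 - <<'E'
from h import *
c=ld('top0'); crop(c,270,150,400,275,6,'topn'); crop(c,430,150,530,270,5,'toptray');crop(c,130,200,240,275,6,'topblk')
c=ld('scene0'); crop(c,250,140,380,255,6,'scn')
E
```

```text
(no output)
```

View pics/topn.png

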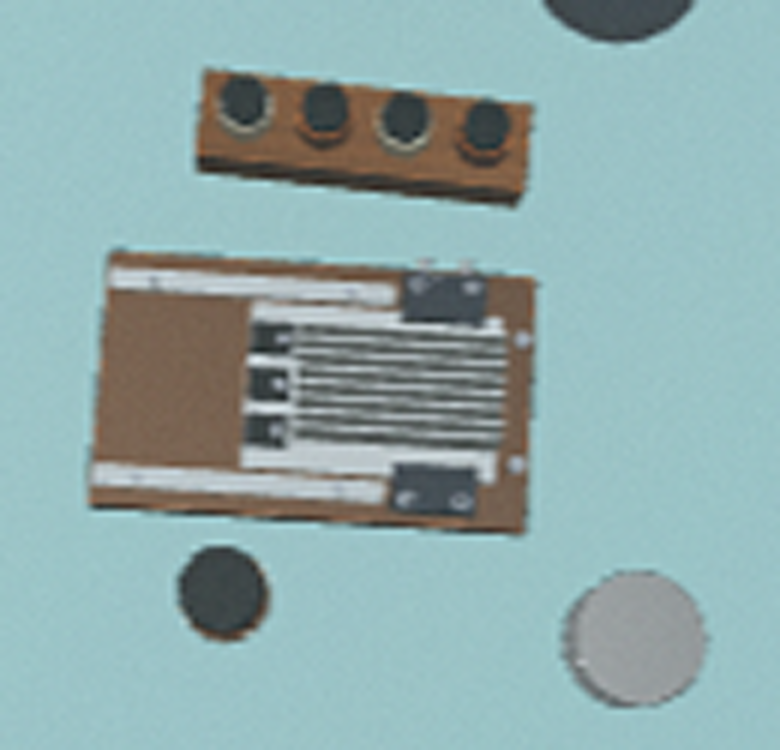

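View pics/scn.png

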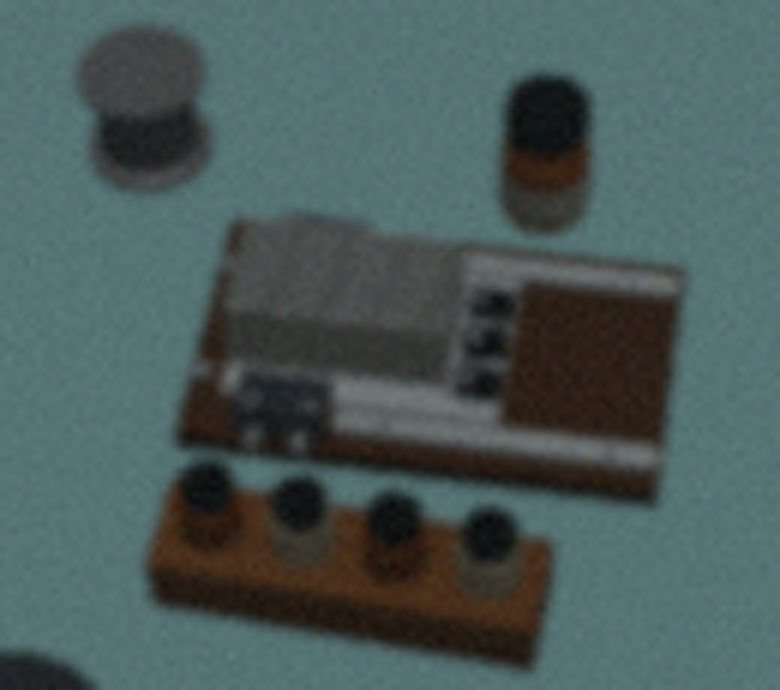

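View pics/toptray.png

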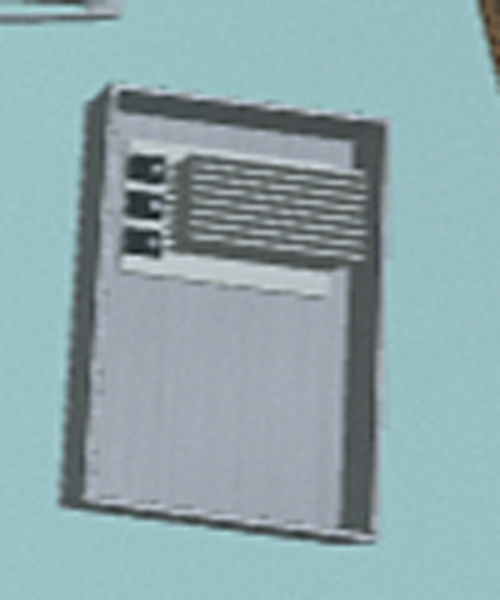

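View pics/topblk.png

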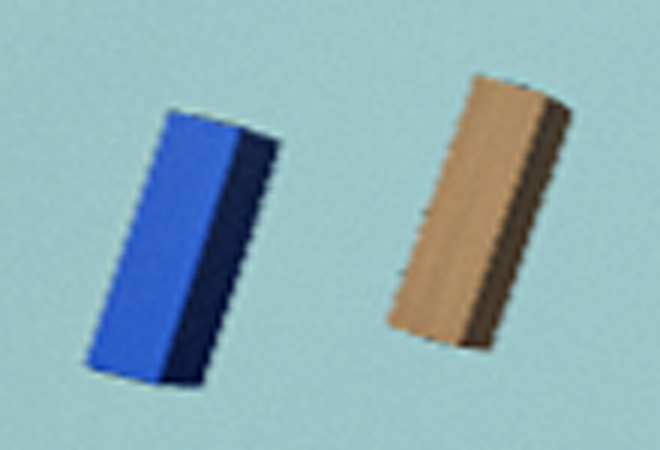

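```bash
python3 - <<'E'
from h import *
c=ld('top0')
def show(name,pts,off,s,z):
    P=[ray(c,off[0]+(u+.5)/s-.5,off[1]+(v+.5)/s-.5,z)[:2] for u,v in pts]; P=np.array(P)
    n=len(P); print(name,P.round(1).tolist(),'cen',P.mean(0).round(1),'sides',[round(float(np.linalg.norm(P[(i+1)%n]-P[i])),1) for i in range(n)],'ang deg',[round(float(np.degrees(np.arctan2(*(P[(i+1)%n]-P[i])[::-1]))),1) for i in range(n)]); return P
N=(270,150)
show('plate z12',[(110,252),(537,278),(525,534),(90,507)],N,6,12)
show('hs fins top z57',[(300,325),(506,337),(500,448),(292,430)],N,6,57)
show('hs base front z17',[(253,300),(240,467)],N,6,17)
show('jaws z26',[(403,273),(490,276),(475,515),(390,508)],N,6,26)
show('pins z17',[(522,340),(517,464)],N,6,17)
show('rack z',[(207,70),(533,103),(520,195),(198,158)],N,6,40)
show('jar',[(222,590)],N,6,68); show('spool',[(638,637)],N,6,52)
show('block top z50',[(475,75),(548,95),(463,347),(388,325)],(130,200),6,50)
show('blue top z50',[(167,110),(242,127),(160,385),(87,368)],(130,200),6,50)
show('tray rim z45',[(110,84),(387,121),(377,543),(62,504)],(430,150),5,45)
show('tray rim z45b',[(108,85),(387,121),(377,543),(83,500)],(430,150),5,45)
show('spare base z9',[(133,140),(355,160),(325,297),(120,268)],(430,150),5,9)
E
```

```text
plate z12 [[631.0, 139.5], [591.4, -63.6], [470.2, -39.4], [509.4, 162.5]] cen [550.5  49.8] sides [206.9, 123.7, 205.7, 123.8] ang deg [-101.0, 168.7, 79.0, -10.7]
hs fins top z57 [[574.7, 53.7], [556.9, -39.5], [506.5, -29.2], [526.9, 63.5]] cen [541.2  12.1] sides [94.8, 51.5, 94.9, 48.8] ang deg [-100.8, 168.5, 77.6, -11.6]
hs base front z17 [[597.5, 73.8], [518.4, 89.8]] cen [557.9  81.8] sides [80.7, 80.7] ang deg [168.5, -11.5]
jaws z26 [[599.3, 1.2], [592.5, -39.7], [480.7, -16.1], [489.1, 22.7]] cen [540.4  -8. ] sides [41.5, 114.2, 39.7, 112.3] ang deg [-99.5, 168.1, 77.8, -11.0]
pins z17 [[561.4, -51.3], [502.9, -40.0]] cen [532.1 -45.7] sides [59.6, 59.6] ang deg [169.1, -10.9]
rack z [[707.4, 81.7], [670.7, -71.0], [626.7, -58.0], [664.5, 91.1]] cen [667.3  10.9] sides [157.0, 45.9, 153.9, 43.9] ang deg [-103.5, 163.7, 75.8, -12.5]
jar [[458.4, 103.5]] cen [458.4 103.5] sides [0.0] ang deg [0.0]
spool [[414.6, -78.5]] cen [414.6 -78.5] sides [0.0] ang deg [0.0]
block top z50 [[592.6, 360.7], [578.9, 328.0], [469.4, 374.1], [483.6, 407.0]] cen [531.1 367.5] sides [35.5, 118.8, 35.8, 118.4] ang deg [-112.7, 157.1, 66.7, -23.0]
blue top z50 [[594.7, 502.2], [582.3, 468.4], [470.2, 509.8], [482.0, 542.0]] cen [532.3 505.6] sides [36.1, 119.5, 34.3, 119.5] ang deg [-110.1, 159.7, 69.9, -19.5]
tray rim z45 [[635.8, -334.2], [593.9, -485.8], [363.1, -424.9], [405.8, -260.0]] cen [ 499.6 -376.2] sides [157.3, 238.7, 170.3, 241.7] ang deg [-105.5, 165.2, 75.5, -17.9]
tray rim z45b [[635.4, -332.9], [593.9, -485.8], [363.1, -424.9], [406.4, -271.7]] cen [ 499.7 -378.8] sides [158.4, 238.7, 159.1, 237.0] ang deg [-105.2, 165.2, 74.2, -15.0]
spare base z9 [[609.4, -355.1], [580.7, -481.5], [503.2, -445.5], [535.2, -331.9]] cen [ 557.1 -403.5] sides [129.7, 85.4, 118.1, 77.8] ang deg [-102.8, 155.1, 74.3, -17.4]
```

Call:
{"method": "arm_command", "body": {
  "targets": [
    {"x":1.5,"y":1.5,"z":0,"roll":0.05},
    {"x":4.5,"y":4,"z":0,"roll":0.15},
    {"x":7.5,"y":6.7,"z":0,"roll":0.27},
    {"x":10.5,"y":9.5,"z":0,"roll":0.39},
    {"x":13.5,"y":12.2,"z":0,"roll":0.51},
    {"x":16.5,"y":15,"z":0,"roll":0.63},
    {"x":19.5,"y":17.7,"z":0,"roll":0.75},
    {"x":22.5,"y":20.5,"z":0,"roll":0.87}
  ],
  "fingers": 1
}}

```text
time: 0.77
tool_pos: [345.6, -304.6, 226.6]
tcp_rot: [-3.141, -0.0, 1.105]
contact_force: [1.2, -0.2, 0.0]
grip_width: 91.8
```

Call:
{"method": "arm_command", "body": {
  "targets": [
    {"x":1,"y":3.8,"z":0,"roll":0.07},
    {"x":2,"y":7.6,"z":0,"roll":0.07},
    {"x":3,"y":11.4,"z":0,"roll":0.07},
    {"x":4,"y":15.2,"z":0,"roll":0.07},
    {"x":5,"y":19,"z":0,"roll":0.07},
    {"x":6,"y":22.8,"z":0,"roll":0.07},
    {"x":7,"y":26.6,"z":0,"roll":0.07},
    {"x":8,"y":30.4,"z":0,"roll":0.07}
  ]
}}

```text
time: 1.43
tool_pos: [424.5, -0.2, 226.7]
tcp_rot: [-3.142, 0.0, 1.17]
contact_force: [0.7, -1.1, 0.9]
grip_width: 91.6
```

Call:
{"method": "arm_command", "body": {
  "targets": [
    {"x":1,"y":3.8,"z":0},
    {"x":2,"y":7.6,"z":0},
    {"x":3,"y":11.4,"z":0},
    {"x":4.2,"y":15.2,"z":0},
    {"x":5.5,"y":19,"z":0},
    {"x":6.8,"y":22.8,"z":-1},
    {"x":8,"y":26.6,"z":-2},
    {"x":9,"y":30,"z":-3}
  ]
}}

```text
$.targets[0]: bad value
```

Call:
{"method": "arm_command", "body": {
  "targets": [
    {"x":1,"y":3.8,"z":0,"roll":0},
    {"x":2,"y":7.6,"z":0,"roll":0},
    {"x":3,"y":11.4,"z":0,"roll":0},
    {"x":4.2,"y":15.2,"z":0,"roll":0},
    {"x":5.5,"y":19,"z":0,"roll":0},
    {"x":6.8,"y":22.8,"z":-1,"roll":0},
    {"x":8,"y":26.6,"z":-2,"roll":0},
    {"x":9,"y":30,"z":-3,"roll":0}
  ]
}}

```text
time: 2.1
tool_pos: [514.7, 300.3, 195.9]
tcp_rot: [-3.141, 0.0, 1.17]
contact_force: [1.1, -0.8, -0.4]
grip_width: 91.8
```

```bash
cat >> h.py <<'E'
def wcap(tag):
    o=bot.get_obs(); c=bot.capture('wrist')
    T=np.eye(4); T[:3,:3]=Ro.from_euler('xyz',o['tcp_rot']).as_matrix(); T[:3,3]=o['tool_pos']
    W=T@np.array(c['hand_eye']); c['position']=W[:3,3]; c['rotation']=Ro.from_matrix(W[:3,:3]).as_euler('xyz')
    cv2.imwrite(f'pics/{tag}.png',c['img']); pickle.dump(c,open(f'pics/{tag}.pkl','wb')); return c,o
E
python3 - <<'E'
from h import *
c,o=wcap('w1'); print(o['tool_pos'],o['tcp_rot'],c['position'])
E
```

```text
[514.74913719 300.26801266 195.88404544] [-3.14147843e+00  9.40282595e-06  1.17049719e+00] [546.27184475 375.89633535 353.27138854]
```

View pics/w1.png

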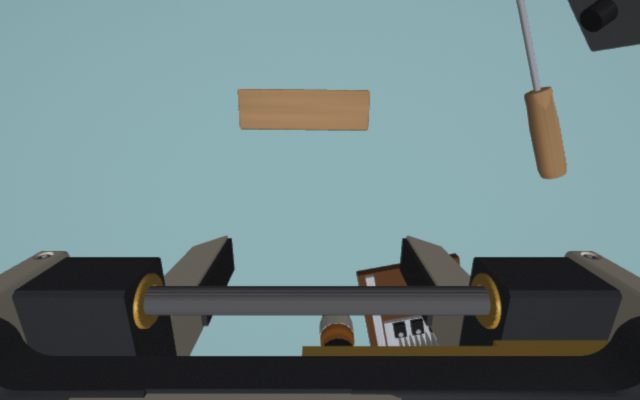

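The wrist view shows the beech block at (304,110), its long axis lying along the jaw direction (I had swapped the sides: its long axis is at 157°). The only look-alike, the blue block at top (160,240), stays out. I still need to turn 90°.

```bash
python3 - <<'E'
from h import *
c=ld('w1'); crop(c,200,60,420,160,3,'w1c')
h=cv2.cvtColor(c['img'],cv2.COLOR_BGR2HSV); m=cv2.inRange(h,(5,70,60),(25,255,255)); m[180:]=0; m[:,450:]=0
k=max(cv2.findContours(m,0,2)[0],key=cv2.contourArea); r=cv2.minAreaRect(k); b=cv2.boxPoints(r); print(b)
P=np.array([ray(c,u,v,50)[:2] for u,v in b]); print(P.round(1),P.mean(0)); 
for i in range(4): d=P[(i+1)%4]-P[i]; print(np.linalg.norm(d),np.degrees(np.arctan2(d[1],d[0])))
E
```

```text
[[237.57214 128.22498]
 [238.02588  88.74743]
 [369.06604  90.25363]
 [368.6123  129.73117]]
[[467.3 377.2]
 [483.6 408. ]
 [591.3 361.1]
 [579.  328.5]] [530.31001431 368.67769691]
34.87134003701953 62.11321201630861
117.49779144316143 -23.54658818161595
34.87128741800929 -110.7605521585301
121.83177687437484 156.42579137302016
```

View pics/w1c.png

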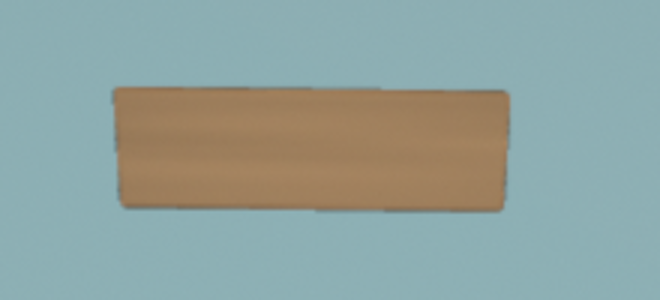

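Call:
{"method": "arm_command", "body": {
  "targets": [
    {"x":0.4,"y":1,"z":0,"roll":0.12},
    {"x":0.8,"y":2,"z":-1,"roll":0.24},
    {"x":1.2,"y":3,"z":-2,"roll":0.36},
    {"x":1.6,"y":4,"z":-3,"roll":0.48},
    {"x":2,"y":5,"z":-4,"roll":0.6},
    {"x":2.3,"y":6,"z":-5,"roll":0.72},
    {"x":2.3,"y":6.5,"z":-6,"roll":0.84},
    {"x":2.3,"y":6.5,"z":-7,"roll":0.96}
  ]
}}

```text
time: 2.82
tool_pos: [537.3, 363.7, 125.5]
tcp_rot: [-3.141, -0.0, 2.137]
contact_force: [0.3, -0.5, -0.2]
grip_width: 91.9
```

Call:
{"method": "arm_command", "body": {
  "targets": [
    {"x":0,"y":0,"z":-0.8,"roll":0.12},
    {"x":0,"y":0,"z":-1.6,"roll":0.24},
    {"x":0,"y":0,"z":-2.4,"roll":0.36},
    {"x":0,"y":0,"z":-3.2,"roll":0.48},
    {"x":0,"y":0,"z":-4,"roll":0.605},
    {"x":0,"y":0,"z":-5,"roll":0.605}
  ]
}}

```text
time: 3.32
tool_pos: [537.6, 362.7, 76.2]
tcp_rot: [-3.142, -0.0, 2.739]
contact_force: [0.4, 0.4, 0.5]
grip_width: 91.9
```

```bash
python3 - <<'E'
from h import *
c,o=wcap('w2'); print(o['tool_pos'],o['tcp_rot'],c['position'])
E
```

```text
[537.59290493 362.68893943  76.1831254 ] [-3.14156088e+00 -5.32422701e-05  2.73929903e+00] [460.43787585 394.40234196 233.57554308]
```

View pics/w2.png

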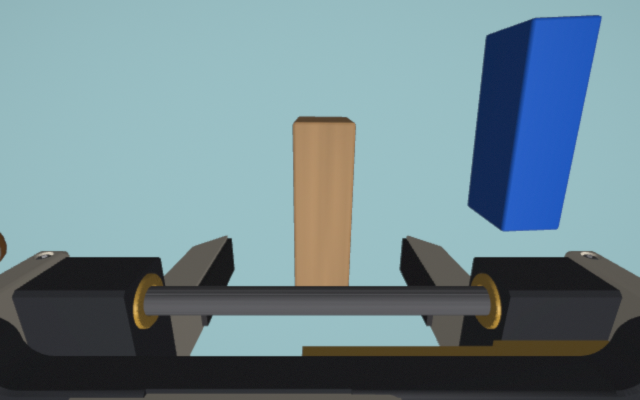

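The picture shows the block (293–355, 120–290) centred between the open fingers and the blue one clear to the right. Descend and grip.

Call:
{"method": "arm_command", "body": {
  "targets": [
    {"x":0,"y":0.2,"z":-2,"roll":0},
    {"x":0,"y":0.2,"z":-4,"roll":0},
    {"x":0,"y":0.2,"z":-5.8,"roll":0},
    {"x":0,"y":0.2,"z":-6.6,"roll":0},
    {"x":0,"y":0.2,"z":-6.6,"roll":0}
  ]
}}

```text
time: 3.78
tool_pos: [536.2, 364.0, 8.4]
tcp_rot: [-3.138, -0.003, 2.732]
contact_force: [-0.4, 0.1, -0.4]
grip_width: 91.9
```

Call:
{"method": "arm_command", "body": {
  "targets": [
    {"x":0,"y":0,"z":0,"roll":0},
    {"x":0,"y":0,"z":0,"roll":0},
    {"x":0,"y":0,"z":0,"roll":0},
    {"x":0,"y":0,"z":0,"roll":0},
    {"x":0,"y":0,"z":0,"roll":0},
    {"x":0,"y":0,"z":0,"roll":0}
  ],
  "fingers": 0
}}

```text
time: 4.28
tool_pos: [537.8, 364.9, 11.3]
tcp_rot: [3.141, 0.001, 2.735]
contact_force: [-0.1, 0.4, -0.0]
grip_width: 56.4
```

Call:
{"method": "arm_command", "body": {
  "targets": [
    {"x":0,"y":0,"z":0,"roll":0},
    {"x":0,"y":0,"z":0,"roll":0},
    {"x":0,"y":0,"z":0,"roll":0},
    {"x":0,"y":0,"z":0,"roll":0},
    {"x":0,"y":0,"z":0,"roll":0},
    {"x":0,"y":0,"z":0,"roll":0}
  ],
  "fingers": 0
}}

```text
time: 4.78
tool_pos: [537.7, 364.9, 10.8]
tcp_rot: [3.141, 0.0, 2.735]
contact_force: [0.3, 0.7, 0.2]
grip_width: 35.9
```

Call:
{"method": "arm_command", "body": {
  "targets": [
    {"x":0,"y":0,"z":1,"roll":0},
    {"x":0,"y":0,"z":3,"roll":0},
    {"x":0,"y":0,"z":6,"roll":0},
    {"x":0,"y":0,"z":9,"roll":-0.1},
    {"x":0,"y":-2,"z":11.5,"roll":-0.2},
    {"x":0,"y":-5,"z":12.5,"roll":-0.3},
    {"x":0,"y":-8.5,"z":12.5,"roll":-0.4},
    {"x":0,"y":-12,"z":12.5,"roll":-0.5}
  ]
}}

```text
time: 5.45
tool_pos: [537.6, 244.0, 137.4]
tcp_rot: [3.139, 0.001, 2.231]
contact_force: [1.1, 0.0, -2.0]
grip_width: 35.7
```

Call:
{"method": "arm_command", "body": {
  "targets": [
    {"x":0,"y":-3.5,"z":0,"roll":-0.11},
    {"x":0,"y":-7,"z":0,"roll":-0.22},
    {"x":-0.5,"y":-10.5,"z":0,"roll":-0.33},
    {"x":-1,"y":-14,"z":0,"roll":-0.44},
    {"x":-1.4,"y":-17.5,"z":0,"roll":-0.55},
    {"x":-1.8,"y":-21,"z":0,"roll":-0.66},
    {"x":-2.2,"y":-24.5,"z":0,"roll":-0.77},
    {"x":-2.2,"y":-28,"z":0,"roll":-0.856}
  ]
}}

```text
time: 6.12
tool_pos: [514.5, -36.7, 136.4]
tcp_rot: [-3.141, 0.0, 1.373]
contact_force: [0.6, -0.3, -1.4]
grip_width: 36.2
```

Call:
{"method": "arm_command", "body": {
  "targets": [
    {"x":0,"y":-3.5,"z":0,"roll":0},
    {"x":0,"y":-6.5,"z":0,"roll":0},
    {"x":0,"y":-8.5,"z":-0.5,"roll":0},
    {"x":0,"y":-9.4,"z":-2,"roll":0},
    {"x":0,"y":-9.4,"z":-3.5,"roll":0},
    {"x":0,"y":-9.4,"z":-4.5,"roll":0},
    {"x":0,"y":-9.4,"z":-4.5,"roll":0}
  ]
}}

```text
time: 6.7
tool_pos: [514.2, -128.7, 89.1]
tcp_rot: [-3.138, -0.001, 1.378]
contact_force: [0.4, 0.3, -1.2]
grip_width: 35.9
```

```bash
python3 - <<'E'
from h import *
c,o=wcap('w3'); print(o['tool_pos'],o['tcp_rot'],c['position'],o['grip_width'])
c=cap('top','top1'); crop(c,270,150,430,280,5,'top1c')
E
```

```text
[ 514.16040042 -128.74195855   89.05929218] [-3.13762637e+00 -8.11673290e-04  1.37846098e+00] [529.78475425 -48.32473107 246.51341719] 35.91002636196913
```

View pics/w3.png

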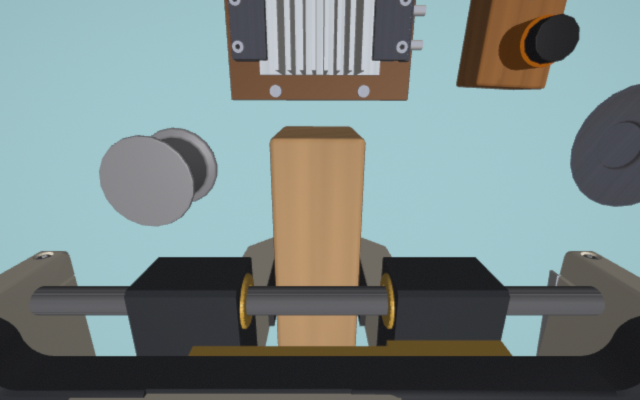

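View pics/top1c.png

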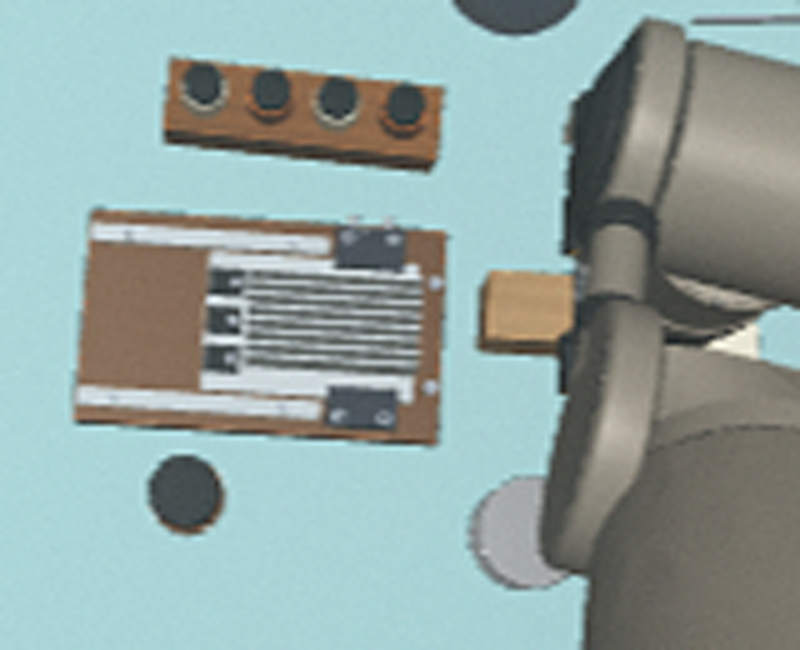

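The wrist view shows the block (272–363, front edge row 138) facing the fin pack (260–380, rear edge row 75), between the pins at (275,91) and (364,91).

```bash
python3 - <<'E'
from h import *
c=ld('w3'); u=np.array([np.cos(np.radians(79)),np.sin(np.radians(79))]); v=np.array([-u[1],u[0]]); O=np.array([549.7,45.9])
for n,p,z in [('pinL',(275,91),17),('pinR',(364,91),17),('plateL',(232,100),12),('plateR',(409,100),12),('tailL',(260,75),12),('tailR',(380,75),12),('blkfL',(274,139),127.5),('blkfR',(363,139),127.5)]:
    P=ray(c,*p,z)[:2]; d=P-O; print(n,P.round(1),'nest',round(float(d@u),1),round(float(d@v),1))
d=np.array([514.2,-128.7])-O; print(d@u,d@v)
E
```

```text
pinL [501.8 -40.2] nest -93.7 30.6
pinR [561.2 -51.8] nest -93.7 -29.9
plateL [470.2 -40.1] nest -99.6 61.6
plateR [591.9 -63.8] nest -99.6 -62.3
tailL [493.5 -27.9] nest -83.2 41.1
tailR [574.1 -43.6] nest -83.2 -41.1
blkfL [511.1 -60.4] nest -111.7 17.7
blkfR [543.2 -66.6] nest -111.7 -15.1
-178.16582556582946 1.5325144196473328
```

Call:
{"method": "arm_command", "body": {
  "targets": [
    {"x":0.1,"y":0,"z":-2,"roll":0},
    {"x":0.1,"y":0,"z":-4,"roll":0},
    {"x":0.1,"y":0,"z":-5.5,"roll":0},
    {"x":0.1,"y":0,"z":-5.8,"roll":0},
    {"x":0.1,"y":0,"z":-5.8,"roll":0}
  ]
}}

```text
time: 7.22
tool_pos: [516.6, -128.8, 32.8]
tcp_rot: [-3.141, -0.0, 1.38]
contact_force: [-0.5, -0.2, -1.4]
grip_width: 35.9
```

Call:
{"method": "arm_command", "body": {
  "targets": [
    {"x":0.15,"y":0.8,"z":0,"roll":0},
    {"x":0.29,"y":1.5,"z":0,"roll":0},
    {"x":0.38,"y":2,"z":0,"roll":0},
    {"x":0.42,"y":2.2,"z":0,"roll":0},
    {"x":0.47,"y":2.4,"z":0,"roll":0},
    {"x":0.5,"y":2.6,"z":0,"roll":0}
  ]
}}

```text
time: 7.72
tool_pos: [521.9, -102.9, 33.1]
tcp_rot: [3.141, 0.0, 1.379]
contact_force: [0.1, -0.7, -1.7]
grip_width: 36.2
```

Call:
{"method": "arm_command", "body": {
  "targets": [
    {"x":0.04,"y":0.2,"z":0,"roll":0},
    {"x":0.08,"y":0.4,"z":0,"roll":0},
    {"x":0.12,"y":0.6,"z":0,"roll":0},
    {"x":0.16,"y":0.8,"z":0,"roll":0},
    {"x":0.19,"y":1,"z":0,"roll":0}
  ]
}}

```text
time: 8.13
tool_pos: [523.2, -96.1, 33.2]
tcp_rot: [3.141, 0.004, 1.379]
contact_force: [-5.0, -15.3, 2.5]
grip_width: 35.7
```

Call:
{"method": "arm_command", "body": {
  "targets": [
    {"x":0.04,"y":0.2,"z":0,"roll":0},
    {"x":0.08,"y":0.4,"z":0,"roll":0},
    {"x":0.12,"y":0.6,"z":0,"roll":0},
    {"x":0.16,"y":0.8,"z":0,"roll":0},
    {"x":0.19,"y":1,"z":0,"roll":0}
  ]
}}

```text
time: 8.55
tool_pos: [525.1, -86.2, 33.2]
tcp_rot: [3.141, 0.004, 1.379]
contact_force: [-5.1, -15.7, 1.9]
grip_width: 35.9
```

```bash
cat > m.py <<'E'
from h import *
import sys
c,o=wcap(sys.argv[1]); u=np.array([np.cos(np.radians(79)),np.sin(np.radians(79))]); v=np.array([-u[1],u[0]]); O=np.array([549.7,45.9])
d=o['tool_pos'][:2]-O; print('tcp nest',d@u,d@v,o['tool_pos'],'F nest',o['contact_force'][:2]@u,o['contact_force'][:2]@v,o['contact_force'][2])
E
python3 m.py w4
```

```text
tcp nest -134.3982551579934 -1.07956934583427 [525.11533857 -86.23497221  33.17701417] F nest -16.338174311878547 2.0242398830657327 1.9098254140941462
```

View pics/w4.png

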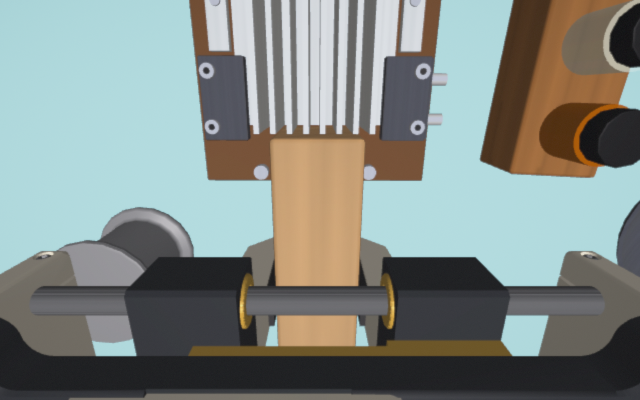

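The block's front edge (row 138) is against the fin ends and hasn't slipped back in the grip; the heat sink slides with about 16 N. Continuing.

Call:
{"method": "arm_command", "body": {
  "targets": [
    {"x":0.04,"y":0.2,"z":0,"roll":0},
    {"x":0.08,"y":0.4,"z":0,"roll":0},
    {"x":0.12,"y":0.6,"z":0,"roll":0},
    {"x":0.16,"y":0.8,"z":0,"roll":0},
    {"x":0.19,"y":1,"z":0,"roll":0},
    {"x":0.23,"y":1.2,"z":0,"roll":0},
    {"x":0.27,"y":1.4,"z":0,"roll":0}
  ]
}}

```text
time: 9.18
tool_pos: [527.8, -72.2, 33.2]
tcp_rot: [3.141, 0.004, 1.379]
contact_force: [-4.7, -15.2, 1.6]
grip_width: 35.7
```

Call:
{"method": "arm_command", "body": {
  "targets": [
    {"x":0.04,"y":0.2,"z":0,"roll":0},
    {"x":0.08,"y":0.4,"z":0,"roll":0},
    {"x":0.12,"y":0.6,"z":0,"roll":0},
    {"x":0.16,"y":0.8,"z":0,"roll":0},
    {"x":0.19,"y":1,"z":0,"roll":0},
    {"x":0.23,"y":1.2,"z":0,"roll":0}
  ]
}}

```text
time: 9.68
tool_pos: [530.1, -60.2, 33.2]
tcp_rot: [3.141, 0.004, 1.379]
contact_force: [-5.0, -15.0, 2.2]
grip_width: 35.9
```

```bash
python3 m.py w5
```

```text
tcp nest -107.93457333622021 -1.0303914860847636 [530.11657279 -60.24811918  33.1625275 ] F nest -15.680985729900598 2.0754195396304183 2.249400503898677
```

View pics/w5.png

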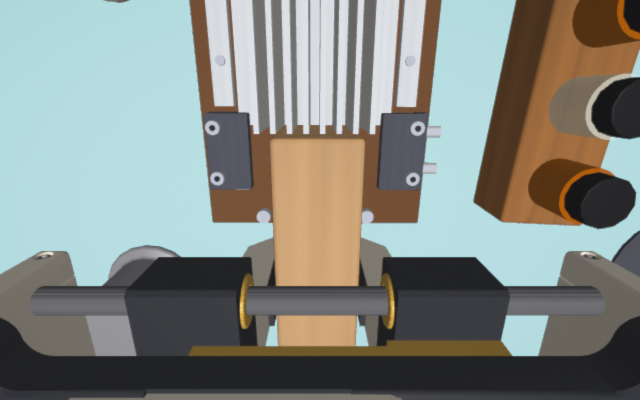

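Call:
{"method": "arm_command", "body": {
  "targets": [
    {"x":0.03,"y":0.15,"z":0,"roll":0},
    {"x":0.06,"y":0.3,"z":0,"roll":0},
    {"x":0.09,"y":0.45,"z":0,"roll":0},
    {"x":0.12,"y":0.6,"z":0,"roll":0},
    {"x":0.15,"y":0.75,"z":0,"roll":0},
    {"x":0.18,"y":0.9,"z":0,"roll":0},
    {"x":0.21,"y":1.1,"z":0,"roll":0},
    {"x":0.24,"y":1.25,"z":0,"roll":0}
  ]
}}

```text
time: 10.4
tool_pos: [533.0, -44.7, 32.9]
tcp_rot: [3.141, 0.0, 1.379]
contact_force: [-0.2, -3.1, 0.7]
grip_width: 36.3
```

```bash
python3 m.py w6
```

```text
tcp nest -92.06899803916596 -0.9297260465730854 [533.04505134 -44.65483132  32.87167472] F nest -3.064447318751472 -0.42109535802041304 0.6574182677304784
```

View pics/w6.png

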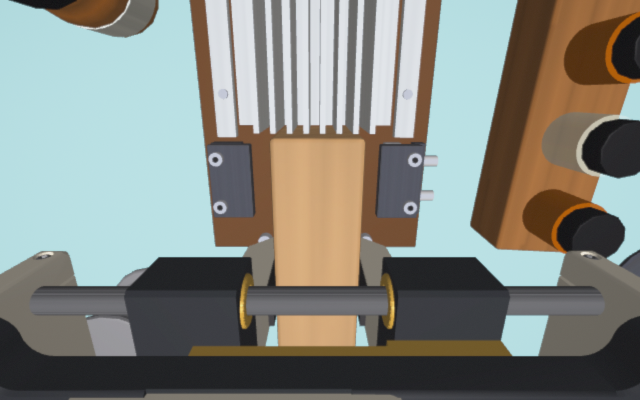

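Fins' rear edge (row 125) is now ahead of the jaws (front edge row 142): origin at nest x ≈ 34 mm, force down to 3 N. Backing off and returning the block.

Call:
{"method": "arm_command", "body": {
  "targets": [
    {"x":-0.1,"y":-0.5,"z":0,"roll":0},
    {"x":-0.3,"y":-1.5,"z":0,"roll":0},
    {"x":-0.4,"y":-2.2,"z":0.5,"roll":0},
    {"x":-0.4,"y":-2.2,"z":3,"roll":0},
    {"x":-0.4,"y":-2.2,"z":6,"roll":0},
    {"x":-0.4,"y":-2.2,"z":9,"roll":0},
    {"x":-0.3,"y":-1,"z":10.5,"roll":0.08},
    {"x":-0.2,"y":2,"z":10.5,"roll":0.16}
  ]
}}

```text
time: 11.12
tool_pos: [533.4, -28.0, 142.1]
tcp_rot: [3.133, 0.002, 1.538]
contact_force: [1.2, 0.5, -1.1]
grip_width: 35.4
```

Call:
{"method": "arm_command", "body": {
  "targets": [
    {"x":0,"y":3.5,"z":0,"roll":0.1},
    {"x":0,"y":7.3,"z":0,"roll":0.21},
    {"x":0,"y":11.1,"z":0,"roll":0.33},
    {"x":0,"y":14.9,"z":0,"roll":0.45},
    {"x":0,"y":18.7,"z":0,"roll":0.57},
    {"x":0,"y":22.5,"z":0,"roll":0.69},
    {"x":0,"y":26.3,"z":0,"roll":0.81},
    {"x":0.2,"y":30,"z":0,"roll":0.93}
  ]
}}

```text
time: 11.78
tool_pos: [532.4, 276.6, 138.0]
tcp_rot: [-3.142, -0.0, 2.474]
contact_force: [1.0, -0.7, -0.9]
grip_width: 35.6
```

Call:
{"method": "arm_command", "body": {
  "targets": [
    {"x":0.1,"y":3.5,"z":0,"roll":0.1},
    {"x":0.3,"y":6.5,"z":-0.5,"roll":0.2},
    {"x":0.4,"y":8.5,"z":-2,"roll":0.266},
    {"x":0.4,"y":8.9,"z":-4,"roll":0.266},
    {"x":0.4,"y":8.9,"z":-6,"roll":0.266},
    {"x":0.4,"y":8.9,"z":-8,"roll":0.266},
    {"x":0.4,"y":8.9,"z":-9.5,"roll":0.266},
    {"x":0.4,"y":8.9,"z":-10.5,"roll":0.266}
  ]
}}

```text
time: 12.45
tool_pos: [536.2, 363.2, 30.8]
tcp_rot: [-3.139, -0.002, 2.734]
contact_force: [-0.0, 0.6, -1.5]
grip_width: 35.9
```

Call:
{"method": "arm_command", "body": {
  "targets": [
    {"x":0,"y":0,"z":-0.5,"roll":0},
    {"x":0,"y":0,"z":-1,"roll":0},
    {"x":0,"y":0,"z":-1.5,"roll":0},
    {"x":0,"y":0,"z":-1.8,"roll":0},
    {"x":0,"y":0,"z":-1.8,"roll":0}
  ]
}}

```text
time: 12.87
tool_pos: [536.8, 364.2, 14.7]
tcp_rot: [3.142, -0.0, 2.735]
contact_force: [0.4, 0.4, -1.5]
grip_width: 35.7
```

Call:
{"method": "arm_command", "body": {
  "targets": [
    {"x":0,"y":0,"z":-0.1,"roll":0},
    {"x":0,"y":0,"z":-0.2,"roll":0},
    {"x":0,"y":0,"z":-0.3,"roll":0},
    {"x":0,"y":0,"z":-0.4,"roll":0},
    {"x":0,"y":0,"z":-0.4,"roll":0}
  ]
}}

```text
time: 13.28
tool_pos: [536.9, 364.4, 10.8]
tcp_rot: [3.141, 0.0, 2.735]
contact_force: [-1.2, 0.1, -1.6]
grip_width: 35.8
```

Call:
{"method": "arm_command", "body": {
  "targets": [
    {"x":0,"y":0,"z":-0.05,"roll":0},
    {"x":0,"y":0,"z":-0.07,"roll":0},
    {"x":0,"y":0,"z":-0.07,"roll":0}
  ]
}}

```text
time: 13.53
tool_pos: [536.9, 364.4, 10.8]
tcp_rot: [3.141, 0.0, 2.735]
contact_force: [-2.3, -1.3, 4.8]
grip_width: 35.7
```

Call:
{"method": "arm_command", "body": {
  "targets": [
    {"x":0,"y":0,"z":0,"roll":0},
    {"x":0,"y":0,"z":0,"roll":0},
    {"x":0,"y":0,"z":0,"roll":0},
    {"x":0,"y":0,"z":0,"roll":0},
    {"x":0,"y":0,"z":0,"roll":0},
    {"x":0,"y":0,"z":0,"roll":0}
  ],
  "fingers": 0.8
}}

```text
time: 14.03
tool_pos: [536.8, 364.3, 9.9]
tcp_rot: [3.142, -0.0, 2.735]
contact_force: [-0.5, 0.4, 0.1]
grip_width: 70.4
```

Call:
{"method": "arm_command", "body": {
  "targets": [
    {"x":0,"y":0,"z":2,"roll":0},
    {"x":0,"y":0,"z":5,"roll":0},
    {"x":0,"y":0,"z":8.5,"roll":0},
    {"x":0,"y":-1,"z":11.5,"roll":-0.1},
    {"x":0,"y":-3.5,"z":13,"roll":-0.2},
    {"x":0,"y":-7,"z":13,"roll":-0.32},
    {"x":0,"y":-10.5,"z":13,"roll":-0.44},
    {"x":0,"y":-14,"z":13,"roll":-0.56}
  ]
}}

```text
time: 14.7
tool_pos: [536.6, 223.2, 140.5]
tcp_rot: [3.141, 0.0, 2.17]
contact_force: [1.0, 0.3, -0.8]
grip_width: 73.2
```

Call:
{"method": "arm_command", "body": {
  "targets": [
    {"x":0.2,"y":-3,"z":0,"roll":-0.12},
    {"x":0.4,"y":-6,"z":0,"roll":-0.24},
    {"x":0.8,"y":-9,"z":0,"roll":-0.36},
    {"x":1.2,"y":-12,"z":0,"roll":-0.48},
    {"x":1.5,"y":-14,"z":0,"roll":-0.6},
    {"x":1.7,"y":-15.6,"z":0,"roll":-0.72},
    {"x":1.7,"y":-15.6,"z":0,"roll":-0.796},
    {"x":1.7,"y":-15.6,"z":0,"roll":-0.796}
  ]
}}

```text
time: 15.37
tool_pos: [554.0, 67.2, 140.1]
tcp_rot: [3.141, -0.0, 1.374]
contact_force: [-0.3, 1.1, -0.0]
grip_width: 73.5
```

```bash
python3 m.py w7; python3 - <<'E'
from h import *
c=cap('top','top2'); crop(c,150,150,400,290,3,'top2c')
c=cap('scene','sc2'); crop(c,250,140,380,255,5,'sc2c')
E
```

```text
tcp nest 21.690059305642713 -0.14496237121808983 [553.98095743  67.1638917  140.0754547 ] F nest 1.0192179612081171 0.5343280789884461 -0.043284405177088495
```

View pics/w7.png

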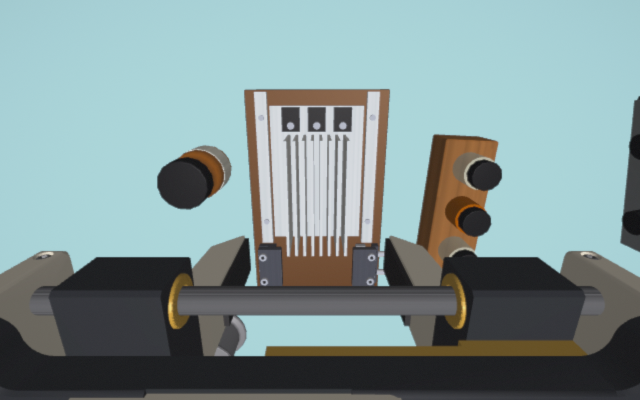

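View pics/top2c.png

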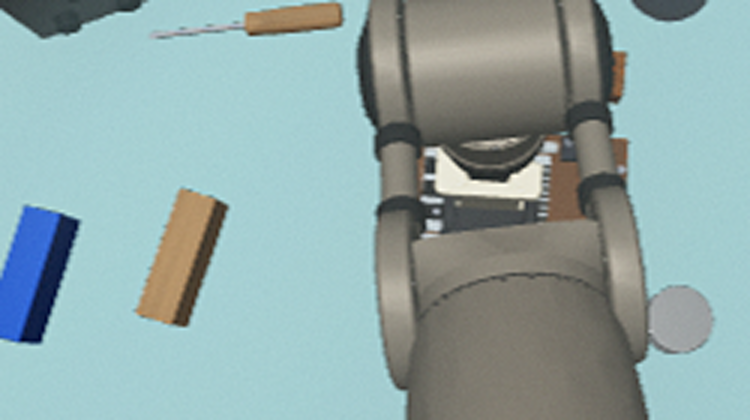

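View pics/sc2c.png

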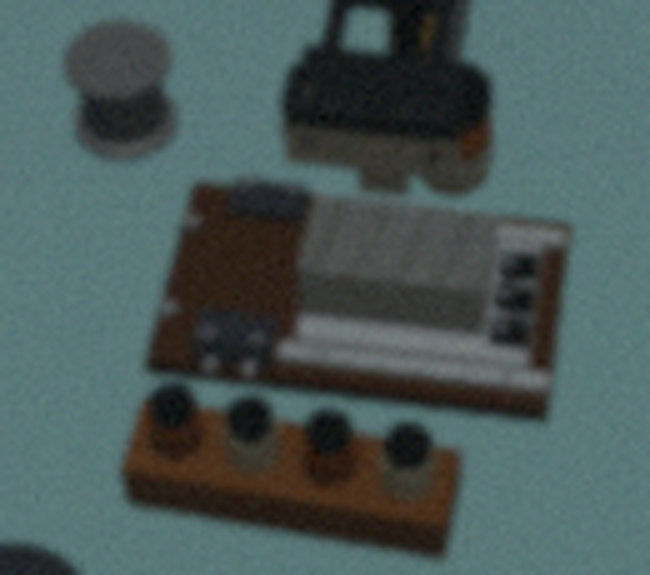

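Heat sink lies clear ahead of the jaws (wrist: base rows 105–237, columns 272–364); the block stands back where it was, blue one untouched.

```bash
python3 - <<'E'
from h import *
c=ld('w7'); u=np.array([np.cos(np.radians(79)),np.sin(np.radians(79))]); v=np.array([-u[1],u[0]]); O=np.array([549.7,45.9])
for n,p,z in [('bfL',(270.5,106),17),('bfR',(364,106),17),('brL',(274,237),17),('brR',(360,237),17),('finrL',(287,257),57),('finrR',(349,257),57),('finfL',(285,136),57),('finfR',(350,136),57),('plL',(246,90),12),('plR',(389,90),12)]:
    P=ray(c,*p,z)[:2]; d=P-O; print(n,P.round(1),'nest',round(float(d@u),1),round(float(d@v),1))
crop(c,230,80,410,300,2.5,'w7c')
E
```

```text
bfL [529.8 146.5] nest 94.9 38.7
bfR [607.  131.1] nest 94.5 -40.0
brL [504.3  28.6] nest -25.6 41.2
brR [585.   12.5] nest -26.0 -41.0
finrL [520.   25.7] nest -25.5 25.3
finrR [570.9  15.5] nest -25.8 -26.6
finfL [540.9 123.7] nest 74.7 23.5
finfR [588.2 114.3] nest 74.5 -24.7
plL [511.9 163.1] nest 107.8 59.5
plR [630.3 139.5] nest 107.3 -61.3
```

View pics/w7c.png

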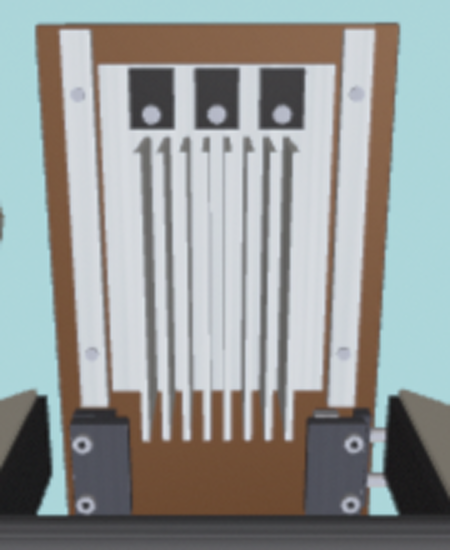

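Call:
{"method": "arm_command", "body": {
  "targets": [
    {"x":0.05,"y":0.4,"z":-3,"roll":0},
    {"x":0.05,"y":0.4,"z":-6,"roll":0},
    {"x":0.05,"y":0.4,"z":-9,"roll":0},
    {"x":0.05,"y":0.4,"z":-10.8,"roll":0},
    {"x":0.05,"y":0.4,"z":-11.5,"roll":0},
    {"x":0.05,"y":0.4,"z":-11.5,"roll":0}
  ]
}}

```text
time: 16.02
tool_pos: [553.2, 72.9, 23.5]
tcp_rot: [-3.138, 0.001, 1.381]
contact_force: [0.5, 0.8, -0.5]
grip_width: 73.5
```

Call:
{"method": "arm_command", "body": {
  "targets": [
    {"x":0,"y":0,"z":0,"roll":0},
    {"x":0,"y":0,"z":0,"roll":0},
    {"x":0,"y":0,"z":0,"roll":0},
    {"x":0,"y":0,"z":0,"roll":0},
    {"x":0,"y":0,"z":0,"roll":0},
    {"x":0,"y":0,"z":0,"roll":0}
  ],
  "fingers": 0
}}

```text
time: 16.52
tool_pos: [555.0, 72.3, 26.2]
tcp_rot: [3.14, -0.0, 1.379]
contact_force: [-0.2, 0.5, 6.0]
grip_width: 50.1
```

Call:
{"method": "arm_command", "body": {
  "targets": [
    {"x":0,"y":0,"z":0,"roll":0},
    {"x":0,"y":0,"z":0,"roll":0},
    {"x":0,"y":0,"z":0.3,"roll":0},
    {"x":0,"y":0,"z":0.8,"roll":0},
    {"x":0,"y":0,"z":1.8,"roll":0},
    {"x":0,"y":0,"z":3,"roll":0}
  ]
}}

```text
time: 17.02
tool_pos: [553.5, 72.2, 55.0]
tcp_rot: [-3.139, 0.0, 1.379]
contact_force: [0.0, -0.2, -4.0]
grip_width: 49.8
```

Call:
{"method": "arm_command", "body": {
  "targets": [
    {"x":0,"y":0,"z":3,"roll":0},
    {"x":0,"y":0,"z":6,"roll":0},
    {"x":0,"y":-1.5,"z":9,"roll":0},
    {"x":0,"y":-4.5,"z":11,"roll":0},
    {"x":-1,"y":-8,"z":11.5,"roll":0},
    {"x":-2,"y":-11.5,"z":11.5,"roll":-0.03},
    {"x":-3,"y":-15,"z":11.5,"roll":-0.05},
    {"x":-4,"y":-18.5,"z":11.5,"roll":-0.07}
  ]
}}

```text
time: 17.68
tool_pos: [513.4, -114.0, 170.9]
tcp_rot: [3.141, 0.0, 1.308]
contact_force: [-0.3, -0.6, -3.7]
grip_width: 49.8
```

Call:
{"method": "arm_command", "body": {
  "targets": [
    {"x":-0.9,"y":-3.5,"z":0,"roll":0},
    {"x":-1.8,"y":-7,"z":0,"roll":0},
    {"x":-2.8,"y":-10.5,"z":0,"roll":0},
    {"x":-3.8,"y":-14,"z":0,"roll":0},
    {"x":-4.8,"y":-17.5,"z":0,"roll":0},
    {"x":-5.8,"y":-20.5,"z":0,"roll":0},
    {"x":-6.8,"y":-23,"z":0,"roll":0},
    {"x":-7.5,"y":-24.5,"z":0,"roll":0}
  ]
}}

```text
time: 18.35
tool_pos: [437.8, -360.5, 170.4]
tcp_rot: [3.142, 0.001, 1.307]
contact_force: [-0.2, 0.2, -3.9]
grip_width: 49.8
```

```bash
python3 m.py w8; python3 - <<'E'
from h import *
c=cap('top','top3'); crop(c,400,130,540,290,4,'top3c')
E
```

```text
tcp nest -420.2357157490169 32.26927859462599 [ 437.8388442  -360.4575334   170.43105052] F nest 0.13066439406221303 0.26451480654744836 -3.9026425701743364
```

View pics/w8.png

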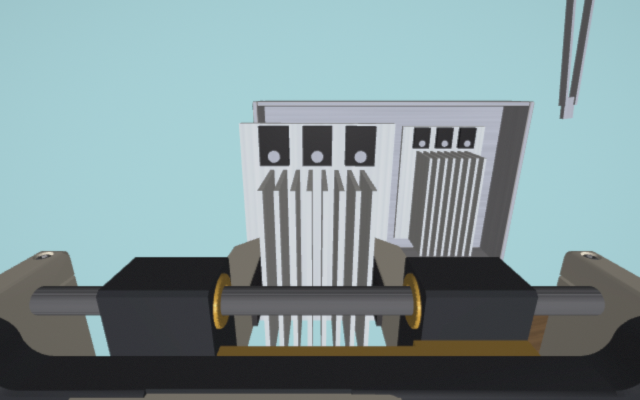

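View pics/top3c.png

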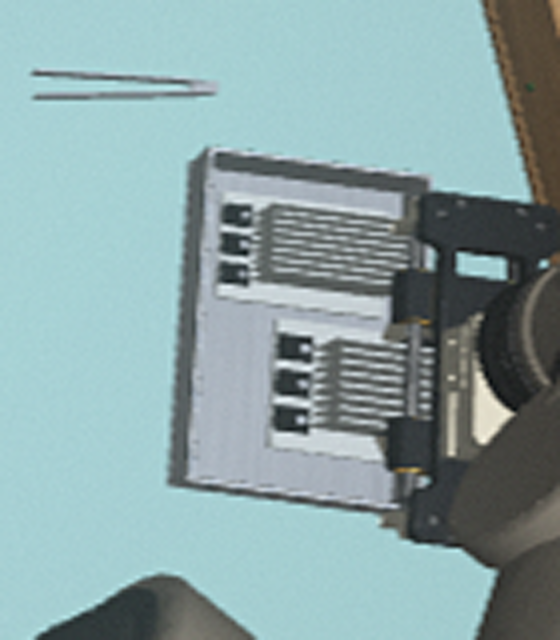

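The wrist view shows the tray's +y rim from (252,101) to (532,101), the spare's front at (403–484,127) and the held heat sink's front edge at (242–392,124), level.

```bash
python3 - <<'E'
from h import *
c=ld('w8'); y=np.radians(74.9); ey=np.array([np.cos(y),np.sin(y)]); ex=np.array([ey[1],-ey[0]]); C=np.array([499.7,-378.8])
def q(n,p,z):
    P=ray(c,*p,z)[:2]; d=P-C; print(n,P.round(1),'tray',round(float(d@ex),1),round(float(d@ey),1))
q('rimL',(252,101),45);q('rimR',(532,101),45);q('rim right lower',(503,255),45)
q('spL',(403,127),9);q('spR',(484,127),9)
zb=170.4-14+5
q('hsL',(241.5,124),zb);q('hsR',(393,124),zb)
for P in (ray(c,252,101,45),ray(c,532,101,45)): print(P)
P=np.array([437.8,-360.5])-C; print('tcp tray',P@ex,P@ey)
E
```

```text
rimL [ 404.9 -271.9] tray -119.4 78.5
rimR [ 633.3 -333.6] tray 117.2 78.4
rim right lower [ 596.7 -474.1] tray 118.5 -66.7
spL [ 532.5 -332.3] tray 19.5 53.5
spR [ 608.8 -352.9] tray 98.6 53.4
hsL [ 418.3 -284.9] tray -103.1 69.5
hsR [ 492.6 -304.9] tray -26.1 69.4
[ 404.86609668 -271.91515351   45.        ]
[ 633.32227184 -333.63944884   45.        ]
tcp tray -64.52998835958448 1.5429200601099091
```

Call:
{"method": "arm_command", "body": {
  "targets": [
    {"x":0.1,"y":-1.2,"z":-1,"roll":0},
    {"x":0.1,"y":-1.2,"z":-3,"roll":0},
    {"x":0.1,"y":-1.2,"z":-5.5,"roll":0},
    {"x":0.1,"y":-1.2,"z":-8,"roll":0},
    {"x":0.1,"y":-1.2,"z":-10,"roll":0},
    {"x":0.1,"y":-1.2,"z":-11,"roll":0},
    {"x":0.1,"y":-1.2,"z":-11,"roll":0}
  ]
}}

```text
time: 19.03
tool_pos: [439.6, -368.0, 57.5]
tcp_rot: [-3.137, -0.003, 1.31]
contact_force: [-0.2, -0.3, -4.2]
grip_width: 49.6
```

```bash
python3 m.py w9
```

```text
tcp nest -427.263035331795 29.150004819298623 [ 439.55993234 -367.95092683   57.48535332] F nest -0.33280486893708916 0.10036463184018092 -4.232029769630607
```

View pics/w9.png

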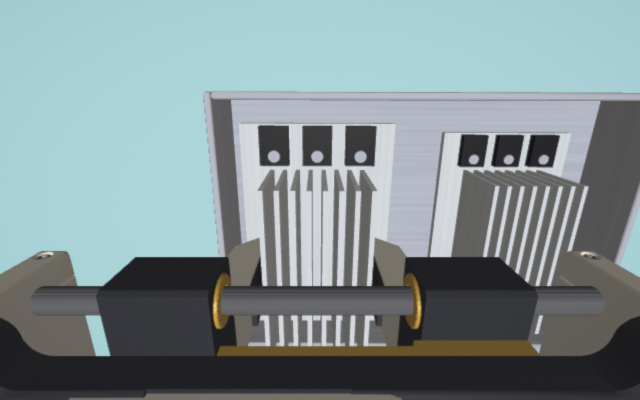

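The heat sink (240–394, front row 124) is inside the rim with room to the left wall (215–235) and the spare (430+).

Call:
{"method": "arm_command", "body": {
  "targets": [
    {"x":0,"y":0,"z":-1,"roll":0},
    {"x":0,"y":0,"z":-2,"roll":0},
    {"x":0,"y":0,"z":-2.7,"roll":0},
    {"x":0,"y":0,"z":-3.2,"roll":0},
    {"x":0,"y":0,"z":-3.4,"roll":0},
    {"x":0,"y":0,"z":-3.6,"roll":0},
    {"x":0,"y":0,"z":-3.6,"roll":0}
  ]
}}

```text
time: 19.67
tool_pos: [440.3, -369.7, 23.8]
tcp_rot: [-3.142, -0.0, 1.309]
contact_force: [0.5, -0.6, -3.4]
grip_width: 49.5
```

Call:
{"method": "arm_command", "body": {
  "targets": [
    {"x":0,"y":0,"z":-0.1,"roll":0},
    {"x":0,"y":0,"z":-0.2,"roll":0},
    {"x":0,"y":0,"z":-0.3,"roll":0},
    {"x":0,"y":0,"z":-0.4,"roll":0},
    {"x":0,"y":0,"z":-0.4,"roll":0}
  ]
}}

```text
time: 20.08
tool_pos: [440.3, -369.6, 19.9]
tcp_rot: [-3.142, -0.0, 1.309]
contact_force: [0.5, 0.5, -3.4]
grip_width: 49.7
```

Call:
{"method": "arm_command", "body": {
  "targets": [
    {"x":0,"y":0,"z":-0.05,"roll":0},
    {"x":0,"y":0,"z":-0.1,"roll":0},
    {"x":0,"y":0,"z":-0.15,"roll":0},
    {"x":0,"y":0,"z":-0.15,"roll":0}
  ]
}}

```text
time: 20.42
tool_pos: [440.3, -369.7, 18.5]
tcp_rot: [-3.142, -0.0, 1.309]
contact_force: [1.1, 0.5, -3.8]
grip_width: 49.8
```

Call:
{"method": "arm_command", "body": {
  "targets": [
    {"x":0,"y":0,"z":-0.05,"roll":0},
    {"x":0,"y":0,"z":-0.1,"roll":0},
    {"x":0,"y":0,"z":-0.1,"roll":0}
  ]
}}

```text
time: 20.67
tool_pos: [440.3, -369.7, 18.3]
tcp_rot: [3.141, 0.0, 1.309]
contact_force: [-2.6, 2.2, 5.1]
grip_width: 49.4
```

Touched down (force turned to +5 N). Release and rise.

Call:
{"method": "arm_command", "body": {
  "targets": [
    {"x":0,"y":0,"z":0,"roll":0},
    {"x":0,"y":0,"z":0,"roll":0},
    {"x":0,"y":0,"z":0,"roll":0},
    {"x":0,"y":0,"z":0,"roll":0},
    {"x":0,"y":0,"z":0,"roll":0}
  ],
  "fingers": 0.7
}}

```text
time: 21.08
tool_pos: [440.4, -369.8, 17.5]
tcp_rot: [3.141, 0.0, 1.309]
contact_force: [-0.3, -0.3, -1.3]
grip_width: 64.2
```

Call:
{"method": "arm_command", "body": {
  "targets": [
    {"x":0,"y":0,"z":1,"roll":0},
    {"x":0,"y":0,"z":3,"roll":0},
    {"x":0,"y":0,"z":6,"roll":0},
    {"x":0,"y":0,"z":9,"roll":0},
    {"x":0,"y":0,"z":12,"roll":0},
    {"x":0,"y":0,"z":15,"roll":0},
    {"x":0,"y":0,"z":17,"roll":0}
  ]
}}

```text
time: 21.67
tool_pos: [440.9, -370.3, 191.6]
tcp_rot: [3.138, 0.002, 1.309]
contact_force: [1.0, -1.2, 0.4]
grip_width: 64.6
```

Call:
{"method": "arm_command", "body": {
  "targets": [
    {"x":-1,"y":3,"z":1,"roll":0},
    {"x":-2,"y":6.5,"z":2,"roll":0},
    {"x":-2.5,"y":10,"z":3,"roll":0},
    {"x":-2.5,"y":13.5,"z":3,"roll":0},
    {"x":-2.5,"y":16.5,"z":3,"roll":0},
    {"x":-2.5,"y":18,"z":3,"roll":0},
    {"x":-2.5,"y":18,"z":3,"roll":0}
  ]
}}

```text
time: 22.25
tool_pos: [415.0, -186.8, 218.6]
tcp_rot: [3.141, -0.001, 1.312]
contact_force: [0.4, 0.4, 0.8]
grip_width: 64.4
```

```bash
python3 - <<'E'
from h import *
c=cap('top','top4'); crop(c,430,150,530,270,5,'top4c'); cap('scene','sc4')
E
```

```text
(no output)
```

View pics/top4.png

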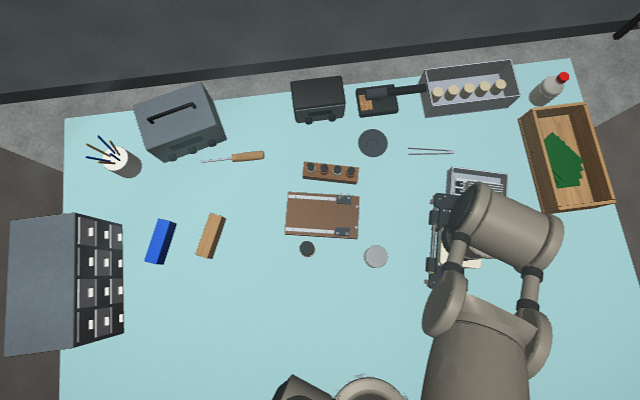

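View pics/top4c.png

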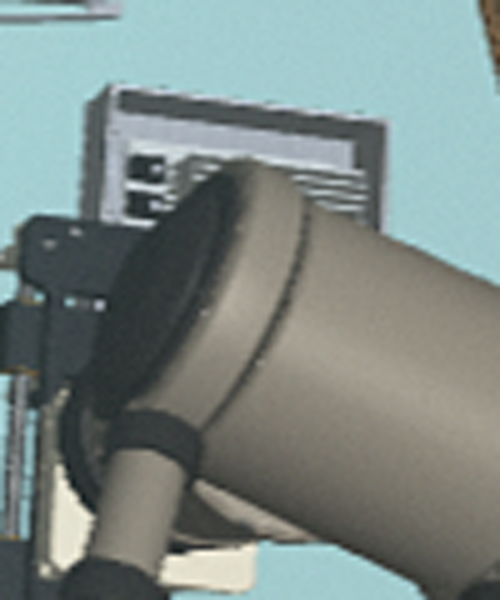

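View pics/sc4.png

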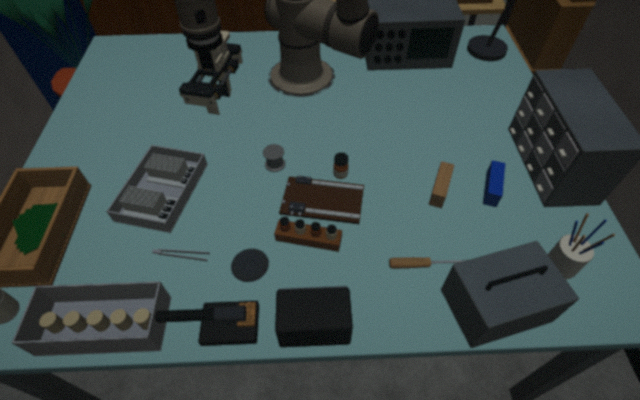

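The scene view shows both heat sinks in the tray, fins up (free half: 165,163), the nest empty and the block at (443,185). I'll move the arm off the top view for a last check.

Call:
{"method": "arm_command", "body": {
  "targets": [
    {"x":0,"y":3.5,"z":0,"roll":0},
    {"x":0,"y":7,"z":0,"roll":0},
    {"x":0,"y":10.5,"z":0,"roll":0},
    {"x":0,"y":14,"z":0,"roll":0},
    {"x":0,"y":17.5,"z":0,"roll":0},
    {"x":0,"y":20,"z":0,"roll":0},
    {"x":0,"y":21,"z":0,"roll":0},
    {"x":0,"y":21,"z":0,"roll":0}
  ]
}}

```text
time: 23.02
tool_pos: [415.8, 20.9, 217.7]
tcp_rot: [3.141, -0.0, 1.311]
contact_force: [0.7, -1.1, -0.1]
grip_width: 64.1
```

```bash
python3 - <<'E'
from h import *
c=cap('top','top5'); crop(c,430,150,530,270,5,'top5c')
a=ld('top0')['img']; d=cv2.absdiff(a,c['img']).max(2)
print('driver/dish/tweezers/rack diff',[int((d[y0:y1,x0:x1]>40).sum()) for x0,y0,x1,y1 in[(195,145,270,168),(355,125,390,160),(402,143,460,160),(298,158,362,186),(140,215,180,270),(190,208,230,262)]])
s=cv2.absdiff(ld('scene0')['img'],ld('sc4')['img']).max(2)>40
print('scene diff spool,jar,rack,spare',[int(s[y0:y1,x0:x1].sum()) for x0,y0,x1,y1 in[(260,142,288,175),(330,150,352,180),(272,216,345,252),(110,188,178,222)]])
E
```

```text
driver/dish/tweezers/rack diff [0, 0, 0, 0, 0, 184]
scene diff spool,jar,rack,spare [0, 0, 0, 0]
```

View pics/top5c.png

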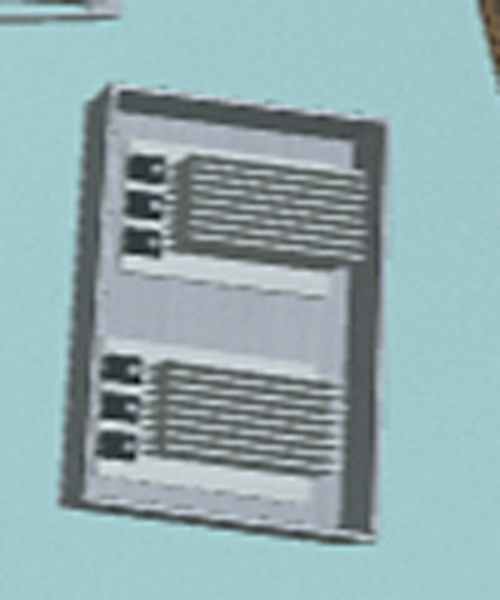

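Both heat sinks lie flat in the tray; the placed one (100–340, 340–500) clears the walls and the spare. The bystanders haven't changed between the pictures. Handing in.

```bash
python3 -c "
from plant import bot
print(bot.close_job())"
```

```text
the job is handed in; nothing more can be done
None
```

The heat sink is out of the nest and lying flat, fins up, in the free half of the tray. I handed the job in at about 23 s of the 70 s allowed.

- **Knocking:** I pushed the heat sink from its rear end with the beech block at about 16 N. It ended at nest x ≈ 34 mm (25 mm needed), and the fingers did not touch it while it was under the jaws.
- **Block:** It stands back where it was, upright on the bench. It shows a difference of 184 pixels from the first picture, which I took as a slight shift and did not measure.
- **Placing:** I lifted the heat sink by its fins and lowered it slowly, touching down at about 5 N. The last top view shows it clear of the walls and the spare.
- **Everything else:** The blue block, driver, dish, tweezers, rack, spool, jar and spare showed no change between the before and after pictures.
- **Disagreement:** I first took the block's short side for its long one. The wrist picture showed this before I reached for it, and I turned the gripper by 90°.

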